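Seat the indexing plate on its locating pin

TASK

The notched plate of the indexing jig stands raised on its spindle, with its notch away from the pin. Gently push the plate round with a fingertip, using its black peg, until the notch in the rim stands over the red locating pin; then press the plate down until it is fully home on the blue base with the pin in the notch, and move clear. Do not pinch the peg or lift the plate, and leave the tools lying round the jig where they are.

Things in the scene. Friction and masses are not known exactly. Their poses are not given: they have to be found in the camera images.
- jig_base: round blue cast base, 136 mm across the foot, 122 mm across the body, 34 mm high, fixed to the bench. Origin at the centre of its underside, on the vertical axis about which the plate turns and slides; the red pin stands 51 mm from the axis in the base's -x direction.
- pin_tip (a point): tip of the red upright locating pin (8 mm diameter, round end, 10 mm above the base's top face, fixed to the base), 44 mm above the bench. A red stripe, 6 mm wide, marks its place on the base's top edge, side and foot, where it can be seen from above beyond the raised plate. With the plate raised the tip is 2 mm below the plate's underside, so a plate pressed down with its notch elsewhere stops on the pin.
- notch (a point): centre of the notch in the plate's rim, 51 mm from the axis, at the height of the plate's top face. The plate is a grey metal disc of 110 mm diameter, 10 mm thick, top face 56 mm above the bench while raised and 44 mm when seated. The notch is open at the rim, 12 mm deep, about 16 mm wide at this point with radial sides, so the 8 mm pin has 4 mm of play on each side (about 0.08 rad). It is directly opposite the black peg.
- peg_mid (a point): centre, half-way up, of the upright round black peg on the plate, by which a fingertip pushes the plate round: 14 mm diameter (18 mm at its foot), 30 mm tall above the plate's top face, 38 mm from the axis, directly opposite the notch.
- finger_peg: the same black peg; origin at its foot, on the plate's top face, 38 mm from the axis. It has a smooth, slippery plastic sleeve, so that a fingertip slides along it, and must not be loaded with more than 35 N. The plate turns stiffly and stays where it is left: about 2 to 3 N sideways on the peg moves it.
- hub_top (a point): centre of the flat round steel hub on the plate (40 mm diameter, 6 mm above the plate's top face), on the axis: a good place to press. 62 mm above the bench while raised, 50 mm when seated.
- plate_turn (a joint): angle of the plate in rad, counter-clockwise positive from above; it turns freely through more than a full turn. The notch is over the pin at 0 and equally at 6.283. It starts between 0.8 and 5.48.
- plate_down (a joint): how far the plate has been pressed down its spindle, m: 0 raised, 0.012 fully seated, negative if lifted. It moves stiffly (about 6 N to push) and stays where it is left.
- chuck_key: grey metal T-shaped drill chuck key, 70 x 73 x 17 mm, lying on the robot's side of the jig; leave alone. Origin under its centre.
- hole_saw: grey metal cup-shaped hole saw, 56 mm diameter, 45 mm high, beyond the jig; leave alone. Origin under its centre.
- tape_measure: yellow tape measure lying flat, 68 x 80 x 38 mm, to the right of the jig; leave alone. Origin under its centre.
There are look-alikes about, which are no part of the job. There is more than one size of the jig_base; the one meant has the size given above.

How it is judged:
By the outcome, as a careful person would: the job done as asked, in the order asked, and still so for the second after the job is handed in, with the robot touching nothing.
It also fails if it takes over 42 s, if anything falls off the work surface, if the arm or the gripper's body presses on something with over 40 N, if the wrist force passes 120 N, or if a joint passes its speed limit or range.

ROBOT

A 6-joint arm with a two-finger parallel gripper is mounted at the origin on a cart in front of the work surface, level with it; the furniture and walls round the work are solid. World frame = base frame: x ahead of the robot, y to its left, z up, the work surface at z = 0. Lengths are in m, angles in rad, forces in N, time in s.
With the tool pointing down it reaches from about 0.35 to 0.975 m from the base axis. Payload 4.9 kg.
Tool frame: the origin (TCP) lies midway between the tips of the shut fingers; the grasp point (between the pads) lies 19 mm behind it; z points along the fingers, y is the line along which they close (so a half turn about z gives the same grasp; the last joint's range is limited). The gripper opens to 85 mm and grips with 20 to 120 N. Pads are 22 mm wide; open, the fingers measure 114 mm over their backs; the gripper's body (76 mm by 85 mm) begins 54 mm behind the grasp point. The pads swing forward as they close: fully open they stand 13 mm farther back than shut.
Start: joints at [1.081, 0.053, 1.613, -0, 1.476, -0.119], TCP at [0.226, 0.583, 0.206] pointing down, gripper open.
Joint ranges: [-3.01, 3.01], [-1.01, 2.22], [0.06, 2.58], [-1.02, 4.17], [0.09, 2.62], [-3.14, 3.14]. Speed limits (rad/s): [2.57, 2.57, 3.14, 3.14, 3.14, 3.14].

INTERFACE

Orientations are given as a unit quaternion [w, x, y, z].
In Python, from plant import state, grab_frame, job_done, cut_out, place_of gives the robot as it stands.
- The arm moves only by the tool jog_arm, never from a script. Its argument "motion" is text: rows parted by semicolons, each of 7 numbers parted by spaces: the opening in per cent of the stroke, from 0 (shut) to 100 (fully open), then the shift along the tool's x, y, z as a fraction of full scale, then the turn, a rotation vector about the tool's x, y, z as a fraction of full scale. A call has exactly 5 rows; each row is the pose to reach, as a shift and turn from the pose commanded when the call began, along the tool's axes at that moment; what a row does not reach only later rows make up. Full scale, the value 1, is 50 cm for a shift and 1.5 rad for a turn. A row lasts 1/8 s, in which the tool goes at most 62.5 mm and 10.7 degrees, less where a joint would pass 70% of its speed; a pose out of reach is approached as far as the arm can. A call with a number of a shift or a turn outside -1 to 1 is refused whole. A call with a gripper value outside its range is refused whole. The fingers move at their own pace and stop on an object; the grip force is fixed at half the most. Time passes only in rows, so rows that repeat a pose let the fingers close, or fill a call up. It gives the time, the measured TCP pose, the force, the opening and the grip force at its end, in the units of the state.
- state(): the state, without advancing time (a new reading comes with each control period).
- grab_frame(name): name is "scene" or "side" or "wrist"; returns a dict with "color" (480x640x3 uint8, red, green, blue), "range_z" (480x640 float32, m along the optical axis (not along the pixel's ray), 0 where there is no reading), "intrinsics" (3x3 intrinsics, pixels), "world_from_camera" (4x4, takes a point from camera to world coordinates). Camera axes: x right, y up, looking along -z (the intrinsics and any distortion apply to the point x, -y, -z); pixel columns grow to the right and rows downward; lengths in m; the calibration is good to about 2 mm. A picture is of the moment at which its call begins.
- job_done(): hands the job in; it is judged then, once.
Trained networks look in the newest picture that a camera, given by its name, has taken for a name from the list of things; names that differ only in an ending like _2 or _b are one class to them, and where a whole thing is asked for, a point or a joint stands for the part that bears it (a point fixed in the world has none). Each returns a list of dicts, best first, with "p" (0 to 1); they miss things now and then, are a little off and sometimes report something else, mostly with a low value. They report only what shows in the picture. A call takes as long as a camera call. They do not tell look-alikes from the thing itself.
- cut_out(camera, thing): "pixels" (480x640 bool, what is visible of it).
- place_of(camera, thing): "at" ([x, y, z] in m, in world coordinates, good to about 4 mm: a listed point, or the origin of a listed thing).
The state is a dict: "time": time; "joint_pos": joint angles; "joint_vel": joint speeds; "joint_efforts": joint torques, N m; "tool_pos": TCP position; "tool_rot": TCP orientation; "contact_force": force on the tool from outside, world axes, zero at the start; "ft_torque": the same for the moment, N m; "gripper_width": opening from 0.0 (shut) to 1.0 (fully open); "grasp_force": force on a finger pad.
Only numpy, scipy, OpenCV 4.12 (cv2) and the standard library are available. Lean on these libraries where they do the work, as an engineer would, in place of code of your own. Each camera call takes 0.05 s, during which the arm holds its last target. There are 200 camera calls.

## Working session

There is one attempt and no reset: what is moved stays moved. The work goes in short steps, Python scripts to look and compute and a tool call to move; the robot and the scene stay as the last step left them, time stands still between calls to the robot, and variables do not carry over. Pictures are saved under pics/ and viewed, at most 10 in all, crops included, and the job is handed in when it is done.

Besides the shell and the picture viewer there is one more tool, called after ">>>" as name(argument=value, ...) on one line, values as JSON. jog_arm: Moves the arm, as the interface text tells. Shift numbers are shares of 50 cm and turn numbers shares of 1.5 rad, none past 1 either way. Its arguments: {"type":"object","properties":{"motion":{"type":"string"}},"required":["motion"]}

```bash
mkdir -p pics
cat > h.py <<'E'
import numpy as np, cv2
from plant import *
def save(f,n): cv2.imwrite(n, f["color"][:,:,::-1])
def pts(f):
    K=f["intrinsics"];z=f["range_z"];v,u=np.mgrid[:480,:640]
    p=np.stack([(u-K[0,2])*z/K[0,0],-(v-K[1,2])*z/K[1,1],-z,np.ones_like(z)],-1)
    return (p@f["world_from_camera"].T)[...,:3]
def pix(f,p):
    c=np.linalg.inv(f["world_from_camera"])@np.append(p,1);K=f["intrinsics"]
    return (K[0,2]+K[0,0]*c[0]/-c[2], K[1,2]-K[1,1]*c[1]/-c[2])
E
python3 - <<'E'
from h import *
f=grab_frame("scene");save(f,"pics/a.png")
for t in ["jig_base","hub_top","peg_mid","notch","pin_tip","chuck_key","hole_saw","tape_measure"]:
    print(t,[(np.round(d["at"],3),round(d["p"],2),np.round(pix(f,d["at"]))) for d in place_of("scene",t)])
s=state();print(s["tool_pos"],s["tool_rot"],s["time"],s["gripper_width"],s["contact_force"])
E
```

```text
jig_base [(array([ 0.59, -0.18, -0.  ]), 0.78, array([296., 234.])), (array([ 0.526, -0.346,  0.001]), 0.67, array([325., 282.])), (array([ 0.736, -0.135, -0.   ]), 0.57, array([332., 203.]))]
hub_top [(array([ 0.589, -0.186,  0.046]), 0.92, array([296., 217.])), (array([ 0.525, -0.344,  0.064]), 0.64, array([323., 255.])), (array([ 0.738, -0.136,  0.048]), 0.58, array([333., 185.]))]
peg_mid [(array([ 0.614, -0.169,  0.056]), 0.59, array([300., 206.])), (array([ 0.767, -0.129,  0.054]), 0.48, array([340., 177.])), (array([ 0.491, -0.333,  0.072]), 0.42, array([305., 256.]))]
notch [(array([ 0.698, -0.134,  0.041]), 0.95, array([319., 193.])), (array([ 0.557, -0.201,  0.04 ]), 0.87, array([289., 228.])), (array([ 0.569, -0.37 ,  0.057]), 0.83, array([350., 255.]))]
pin_tip [(array([ 0.471, -0.358,  0.045]), 0.69, array([306., 279.])), (array([ 0.559, -0.201,  0.036]), 0.68, array([289., 230.])), (array([ 0.7  , -0.136,  0.029]), 0.66, array([320., 197.])), (array([ 0.571, -0.525, -0.   ]), 0.21, array([412., 320.]))]
chuck_key [(array([ 0.302, -0.282, -0.002]), 0.76, array([206., 320.]))]
hole_saw [(array([ 0.711, -0.358,  0.002]), 0.77, array([396., 247.]))]
tape_measure [(array([ 0.526, -0.347,  0.064]), 0.59, array([325., 256.])), (array([ 0.571, -0.526, -0.003]), 0.57, array([413., 321.]))]
[0.22645508 0.58246499 0.2062945 ] [-4.48725167e-05  1.84350410e-01  9.82860579e-01 -8.02260857e-05] 0.45 1.0035310271580575 [ 0.09879431 -0.68805326 -0.63625647]
```

View pics/a.png

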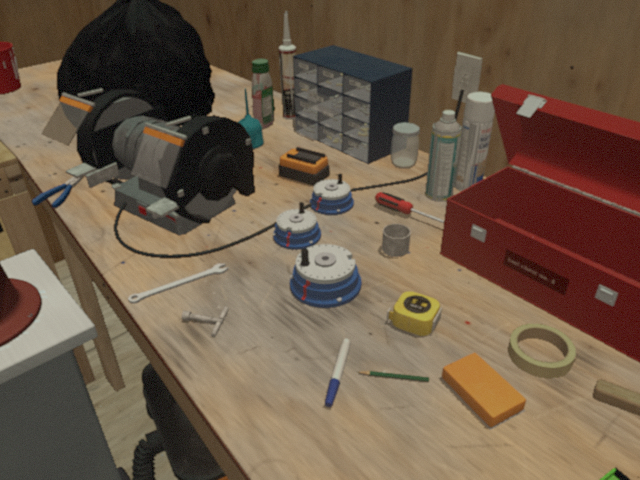

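Run:
```python
from h import *
im=cv2.imread("pics/a.png")[160:340,180:440]
cv2.imwrite("pics/b.png",cv2.resize(im,None,fx=3,fy=3,interpolation=cv2.INTER_CUBIC))
f=grab_frame("scene");P=pts(f)
for t in ["jig_base","hub_top"]:
  for d in cut_out("scene",t):
    q=P[d["pixels"]];print(t,round(d["p"],2),np.round(np.percentile(q,[2,98],axis=0),3).tolist())
```

```text
jig_base 0.73 [[0.459, -0.414, 0.001], [0.572, -0.304, 0.074]]
jig_base 0.72 [[0.539, -0.234, 0.0], [0.626, -0.148, 0.057]]
jig_base 0.63 [[0.685, -0.183, 0.001], [0.769, -0.1, 0.052]]
hub_top 0.97 [[0.549, -0.225, 0.007], [0.632, -0.117, 0.061]]
hub_top 0.65 [[0.695, -0.174, 0.004], [0.776, -0.05, 0.059]]
hub_top 0.63 [[0.47, -0.402, 0.045], [0.574, -0.302, 0.082]]
```

View pics/b.png

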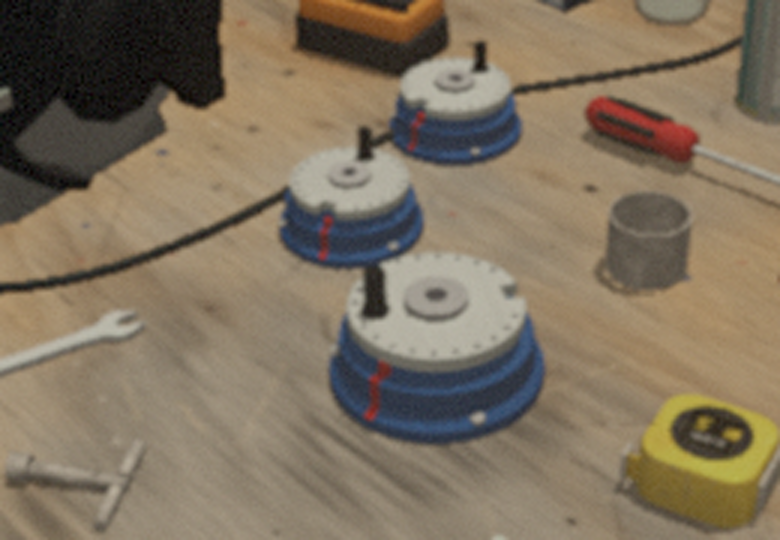

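Three candidates: the small jigs at (296,230) and (332,198), both with the notch already on the stripe, and the large one at (325,275). The large one fits: its body is about 120 mm across, its notch is off the stripe, and the chuck key, hole saw and tape lie round it. The crop confirms this.

Run:
```python
from h import *
f=grab_frame("scene");P=pts(f).reshape(-1,3)
g=P[(P[:,2]>.06)&(P[:,0]>.15)&(P[:,0]<.85)&(P[:,1]>-.3)&(P[:,1]<.7)]
for y in np.arange(-.3,.7,.1):
    q=g[(g[:,1]>y)&(g[:,1]<y+.1)]
    if len(q): print(round(y,1),len(q),np.round(np.percentile(q[:,0],[1,99]),2),q[:,2].max().round(2))
f=grab_frame("wrist");s=state()
R=f["world_from_camera"];print(R.round(3)); print(s["tool_pos"],s["joint_pos"]);print(f["intrinsics"])
```

```text
-0.2 107 [0.35 0.77] 0.25
-0.1 8964 [0.34 0.59] 0.26
0.0 185 [0.38 0.8 ] 0.25
0.1 2476 [0.28 0.48] 0.26
0.2 5225 [0.27 0.79] 0.26
0.4 2127 [0.63 0.78] 0.22
0.5 5034 [0.54 0.85] 0.32
0.6 3530 [0.5  0.82] 0.34
[[ 0.363 -0.882 -0.3    0.148]
 [ 0.932  0.343  0.119  0.613]
 [-0.002 -0.323  0.947  0.375]
 [ 0.     0.     0.     1.   ]]
[0.22648246 0.58251852 0.20644286] [ 1.08098227e+00  5.26563161e-02  1.61287964e+00 -1.03911851e-08
  1.47597996e+00 -1.19006572e-01]
[[410.46980348   0.         316.35695214]
 [  0.         410.46980348 236.31871121]
 [  0.           0.           1.        ]]
```

>>> jog_arm(motion="0 0 0 -0.125 0 0 0; 0 0 0 -0.25 0 0 0; 0 0 0 -0.37 0 0 0; 0 -0.1 -0.07 -0.45 0 0 0; 0 -0.2 -0.13 -0.45 0 0 0")

```text
time: 1.32
tool_pos: [0.2938, 0.4895, 0.4355]
tool_rot: [0.002, 0.183, 0.983, 0.003]
contact_force: [1.2, -0.3, -0.3]
gripper_width: -0.001
grasp_force: 0.0
```

>>> jog_arm(motion="0 -0.07 -0.1 0 0 0 0; 0 -0.14 -0.2 0 0 0 0; 0 -0.21 -0.3 0 0 0 0; 0 -0.28 -0.4 0 0 0 0; 0 -0.35 -0.5 0 0 0 0")

```text
time: 1.95
tool_pos: [0.3657, 0.1913, 0.4312]
tool_rot: [0.001, 0.184, 0.983, 0.0]
contact_force: [1.3, 0.6, 0.2]
gripper_width: -0.002
grasp_force: 0.0
```

>>> jog_arm(motion="0 -0.07 -0.1 0 0 0 0; 0 -0.14 -0.2 0 0 0 0; 0 -0.21 -0.3 0 0 0 0; 0 -0.28 -0.4 0 0 0 0; 0 -0.35 -0.5 0 0 0 0")

```text
time: 2.58
tool_pos: [0.4383, -0.1054, 0.4314]
tool_rot: [0.001, 0.185, 0.983, -0.0]
contact_force: [0.7, 0.1, 0.5]
gripper_width: 0.002
grasp_force: 0.0
```

>>> jog_arm(motion="0 -0.05 -0.11 0 0 0 0; 0 -0.1 -0.22 0.02 0 0 0; 0 -0.14 -0.31 0.08 0 0 0; 0 -0.16 -0.37 0.18 0 0 0; 0 -0.16 -0.37 0.3 0 0 0")

```text
time: 3.2
tool_pos: [0.4457, -0.3073, 0.2803]
tool_rot: [0.001, 0.186, 0.983, -0.001]
contact_force: [-0.1, 0.0, -0.9]
gripper_width: -0.005
grasp_force: 0.0
```

>>> jog_arm(motion="0 0 0 0.1 0 0 0; 0 0 0 0.14 0 0 0; 0 0 0 0.14 0 0 0; 0 0 0 0.14 0 0 0; 0 0 0 0.14 0 0 0")

```text
time: 3.82
tool_pos: [0.4469, -0.3057, 0.214]
tool_rot: [0.002, 0.184, 0.983, -0.001]
contact_force: [0.6, 0.1, 0.0]
gripper_width: -0.0
grasp_force: 0.0
```

```bash
cat > look.py <<'E'
from h import *
import sys
f=grab_frame("wrist");save(f,sys.argv[1])
for t in ["jig_base","hub_top","peg_mid","notch","pin_tip"]:
    print(t,[(np.round(d["at"],4),round(d["p"],2),np.round(pix(f,d["at"]))) for d in place_of("wrist",t)][:3])
P=pts(f);hsv=cv2.cvtColor(f["color"],cv2.COLOR_RGB2HSV)
red=((hsv[...,0]<8)|(hsv[...,0]>172))&(hsv[...,1]>150)&(hsv[...,2]>60)&(np.hypot(P[...,0]-.526,P[...,1]+.346)<.08)
print("red",red.sum(),P[red].mean(0).round(4) if red.any() else "")
s=state();print(s["tool_pos"],s["tool_rot"],s["time"],s["joint_pos"])
E
python3 look.py pics/c.png
```

```text
jig_base [(array([ 0.5922, -0.1864,  0.0027]), 0.69, array([479., 279.])), (array([ 0.7345, -0.1281, -0.0021]), 0.56, array([560., 369.]))]
hub_top [(array([ 0.5215, -0.349 ,  0.0645]), 0.96, array([302., 302.])), (array([ 0.5899, -0.1838,  0.0435]), 0.82, array([498., 295.])), (array([ 0.7375, -0.1291,  0.0442]), 0.7, array([585., 401.]))]
peg_mid [(array([ 0.4906, -0.3285,  0.0759]), 0.78, array([311., 269.])), (array([ 0.6182, -0.1739,  0.0529]), 0.7, array([520., 322.])), (array([ 0.7673, -0.1292,  0.0523]), 0.57, array([595., 429.]))]
notch [(array([ 0.6954, -0.1365,  0.0411]), 0.66, array([569., 368.])), (array([ 0.5556, -0.1966,  0.0365]), 0.61, array([472., 265.]))]
pin_tip [(array([ 0.4801, -0.3546,  0.0474]), 0.94, array([279., 255.])), (array([ 0.5556, -0.2013,  0.0359]), 0.91, array([467., 266.])), (array([ 0.6982, -0.1383,  0.0327]), 0.78, array([563., 366.]))]
red 140 [ 0.4647 -0.3602  0.0254]
[ 0.44590653 -0.30487309  0.21140261] [ 2.55848927e-04  1.84339611e-01  9.82862563e-01 -1.57223789e-04] 4.125 [-7.37513810e-01 -1.54422212e-01  1.80420190e+00  6.55320246e-07
  1.49121238e+00 -1.93751034e+00]
```

View pics/c.png

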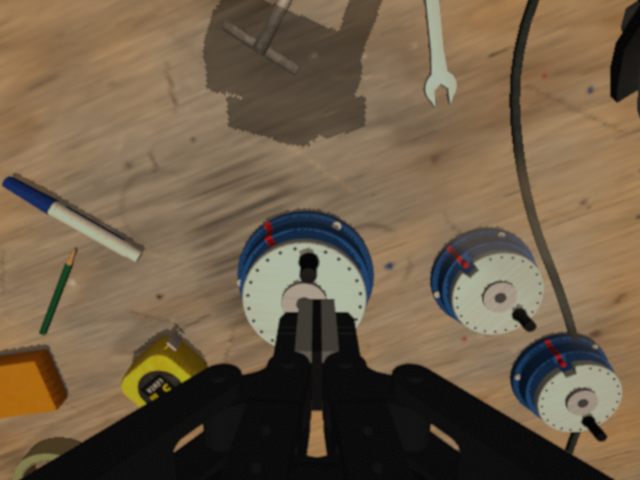

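Fingers at the bottom centre cover the notch. The large jig is at (305,280), with its red stripe at (270,235) and peg at (311,262), which agrees with the scene view. The shortest way is about 140° clockwise, so I'll start behind the peg.

>>> jog_arm(motion="0 -0.09 -0.076 0.02 0 0 0.09; 0 -0.09 -0.076 0.1 0 0 0.09; 0 -0.09 -0.076 0.2 0 0 0.09; 0 -0.09 -0.076 0.282 0 0 0.09; 0 -0.09 -0.076 0.282 0 0 0.09")

```text
time: 4.75
tool_pos: [0.4714, -0.3541, 0.0656]
tool_rot: [-0.004, 0.25, 0.968, 0.002]
contact_force: [-0.5, -0.2, 0.2]
gripper_width: 0.002
grasp_force: 0.0
```

```bash
python3 look.py pics/d.png;  python3 - <<'E'
from h import *
for c in ["scene","side"]:
  f=grab_frame(c)
  for t in ["hub_top","peg_mid","notch"]: print(c,t,[(np.round(d["at"],4),round(d["p"],2)) for d in place_of(c,t)])
save(f,"pics/e.png")
E
```

```text
jig_base [(array([ 0.5238, -0.3479, -0.0032]), 0.8, array([365., 305.]))]
hub_top [(array([ 0.5262, -0.3489,  0.0613]), 0.57, array([379., 371.])), (array([ 0.4907, -0.3307,  0.0731]), 0.54, array([385., 311.])), (array([ 0.4925, -0.3285,  0.0551]), 0.37, array([385., 293.]))]
peg_mid [(array([ 0.4914, -0.3303,  0.0758]), 0.7, array([387., 314.]))]
notch []
pin_tip [(array([ 0.476 , -0.3569,  0.045 ]), 0.61, array([316., 283.]))]
red 452 [ 0.4655 -0.36    0.0273]
[ 0.47532225 -0.35775202  0.07282519] [ 0.00197151  0.25016616  0.96820025 -0.0011347 ] 5.05 [-7.70234951e-01  9.70741382e-02  1.79823609e+00 -2.33914296e-05
  1.24173302e+00 -1.83531870e+00]
scene hub_top [(array([ 0.7327, -0.1332,  0.0428]), 0.81), (array([ 0.5895, -0.1858,  0.0448]), 0.78), (array([ 0.5263, -0.3457,  0.0639]), 0.58)]
scene peg_mid [(array([ 0.4933, -0.3299,  0.0737]), 0.6), (array([ 0.7658, -0.1313,  0.0552]), 0.56)]
scene notch [(array([ 0.5666, -0.3711,  0.0561]), 0.93), (array([ 0.5553, -0.2028,  0.0411]), 0.86), (array([ 0.6964, -0.1357,  0.0433]), 0.69)]
side hub_top [(array([ 0.5251, -0.3521,  0.0652]), 0.82), (array([ 0.7311, -0.1337,  0.0456]), 0.68), (array([ 0.5918, -0.1912,  0.0473]), 0.5)]
side peg_mid [(array([ 0.6175, -0.1684,  0.0539]), 0.44), (array([ 0.4876, -0.3293,  0.0755]), 0.42), (array([ 0.7642, -0.1315,  0.0556]), 0.42)]
side notch [(array([ 0.5726, -0.3713,  0.061 ]), 0.92), (array([ 0.6969, -0.1356,  0.0385]), 0.74), (array([ 0.5563, -0.2027,  0.0447]), 0.72)]
```

View pics/d.png

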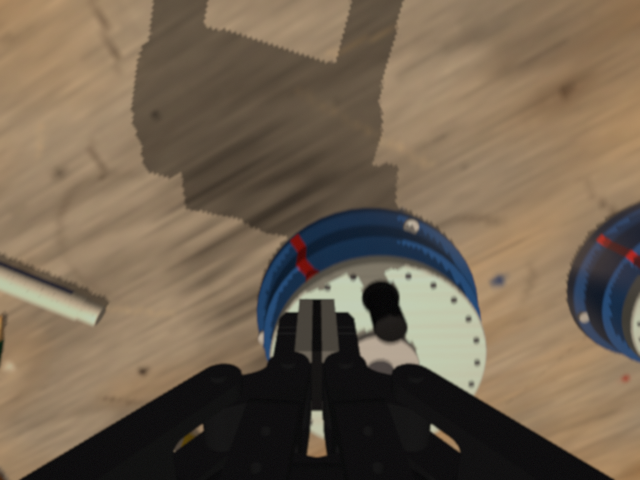

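>>> jog_arm(motion="0 0 0.008 0.003 0 0 0; 0 -0.001 0.016 0.005 0 0 0; 0 -0.001 0.024 0.005 0 0 0; 0 -0.001 0.03 0.005 0 0 0; 0 -0.001 0.033 0.005 0 0 0")

```text
time: 6.08
tool_pos: [0.4825, -0.3421, 0.0675]
tool_rot: [0.0, 0.25, 0.968, -0.0]
contact_force: [-0.4, -0.2, 0.1]
gripper_width: 0.001
grasp_force: 0.0
```

>>> jog_arm(motion="0 0.0027 0.0081 0 0 0 0.07; 0 0.0046 0.0165 0 0 0 0.14; 0 0.0056 0.025 0 0 0 0.21; 0 0.0056 0.0335 0 0 0 0.28; 0 0.0048 0.042 0 0 0 0.35")

```text
time: 6.7
tool_pos: [0.4905, -0.3227, 0.0676]
tool_rot: [0.0, 0.494, 0.869, -0.0]
contact_force: [-0.6, 0.8, -0.1]
gripper_width: 0.002
grasp_force: 0.0
```

```bash
cat > chk.py <<'E'
from h import *
C=np.array([.5247,-.3479])
for c in ["scene","side","wrist"]:
  f=grab_frame(c)
  for t in ["hub_top","peg_mid","notch"]:
    for d in place_of(c,t):
      v=np.array(d["at"][:2])-C
      if np.hypot(*v)<.065: print(c,t,np.round(d["at"],4),round(d["p"],2),np.degrees(np.arctan2(v[1],v[0])).round(1))
s=state();print(s["tool_pos"],2*np.degrees(np.arctan2(s["tool_rot"][2],s["tool_rot"][1])),s["time"],s["joint_pos"],s["contact_force"])
E
python3 chk.py
```

```text
scene hub_top [ 0.5229 -0.3472  0.0643] 0.57 158.7
scene peg_mid [ 0.494  -0.3316  0.0716] 0.7 152.0
scene notch [ 0.5697 -0.3711  0.0585] 0.95 -27.3
scene notch [ 0.5278 -0.3448 -0.0006] 0.46 45.0
side hub_top [ 0.5246 -0.3524  0.0657] 0.74 -91.3
side peg_mid [ 0.4892 -0.3284  0.0768] 0.46 151.2
side notch [ 0.5727 -0.3714  0.0582] 0.91 -26.1
wrist hub_top [ 0.5244 -0.3483  0.0607] 0.63 -126.9
wrist peg_mid [ 0.4938 -0.3286  0.0744] 0.86 148.0
wrist notch [ 0.4919 -0.3307  0.0565] 0.64 152.3
wrist notch [ 0.4792 -0.3567  0.0451] 0.17 -169.1
[ 0.49041687 -0.32283064  0.06748418] 120.94768372526757 7.3 [-7.08878289e-01  8.89237013e-02  1.81675268e+00 -1.89195784e-05
  1.23593493e+00 -1.24901105e+00] [-0.96265088 -0.28391219  0.10226116]
```

Run:
```python
from h import *
a=grab_frame("wrist")["color"][180:480,200:500];b=grab_frame("side")
u,v=map(int,pix(b,[.5247,-.3479,.06]));print(u,v)
b=b["color"][max(v-75,0):v+75,max(u-75,0):u+75]
cv2.imwrite("pics/f.png",np.hstack([cv2.resize(a,(400,400)),cv2.resize(b,(400,400),interpolation=cv2.INTER_CUBIC)])[:,:,::-1])
```

```text
327 259
```

View pics/f.png

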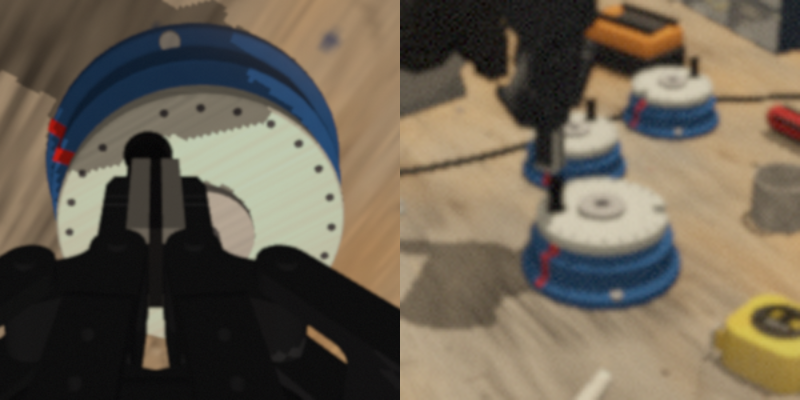

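The plate hasn't turned: peg at crop (148,145), notch unchanged, fingertip at (155,160). I'll measure the actual finger and peg geometry from depth.

Run:
```python
from h import *
s=state();T=s["tool_pos"];C=np.array([.5247,-.3479])
for c in ["wrist","scene","side"]:
  f=grab_frame(c);P=pts(f);print(c,"TCP pix",np.round(pix(f,T)),"peg151 top",np.round(pix(f,[.4915,-.3295,.086])))
  m=(np.hypot(P[...,0]-T[0],P[...,1]-T[1])<.03)&(P[...,2]>.062)
  for z in np.arange(.062,.15,.006):
    q=P[m&(P[...,2]>=z)&(P[...,2]<z+.006)]
    if len(q)>3: print(round(z,3),len(q),np.percentile(q[:,:2],[3,97],axis=0).round(3).tolist(), np.median(f["color"][m&(P[...,2]>=z)&(P[...,2]<z+.006)],axis=0))
```

```text
wrist TCP pix [318. 291.] peg151 top [312. 325.]
0.062 221 [[0.484, -0.332], [0.519, -0.323]] [8. 8. 8.]
0.068 143 [[0.484, -0.331], [0.493, -0.323]] [8. 8. 8.]
0.074 25 [[0.484, -0.332], [0.488, -0.324]] [37. 37. 32.]
0.08 4 [[0.484, -0.33], [0.484, -0.329]] [28.5 26.5 23.5]
0.092 51 [[0.479, -0.316], [0.49, -0.31]] [58. 53. 48.]
0.098 452 [[0.476, -0.323], [0.496, -0.31]] [62.  57.5 50.5]
0.104 641 [[0.475, -0.323], [0.497, -0.31]] [22. 21. 20.]
0.11 725 [[0.475, -0.323], [0.497, -0.31]] [24. 24. 23.]
0.116 806 [[0.475, -0.323], [0.497, -0.31]] [19. 18. 17.]
0.122 688 [[0.475, -0.323], [0.497, -0.31]] [57. 53. 48.]
0.128 1165 [[0.476, -0.331], [0.495, -0.308]] [22. 21. 20.]
0.134 1809 [[0.465, -0.327], [0.504, -0.3]] [15. 15. 15.]
0.14 3199 [[0.462, -0.33], [0.504, -0.298]] [14. 14. 14.]
0.146 6053 [[0.463, -0.341], [0.516, -0.299]] [17. 17. 16.]
scene TCP pix [301. 256.] peg151 top [304. 249.]
0.062 19 [[0.483, -0.342], [0.5, -0.33]] [46. 43. 36.]
0.068 16 [[0.484, -0.338], [0.492, -0.33]] [48.  42.5 37.5]
0.074 22 [[0.483, -0.339], [0.493, -0.329]] [47.  43.  38.5]
0.08 40 [[0.48
[... 924 characters left out ...]
[[0.481, -0.339], [0.495, -0.328]] [30. 28. 28.]
0.086 4 [[0.479, -0.327], [0.484, -0.318]] [75.5 74.  75.5]
0.092 18 [[0.477, -0.336], [0.495, -0.321]] [85. 77. 75.]
0.098 24 [[0.473, -0.337], [0.497, -0.326]] [73.5 67.  59. ]
0.104 28 [[0.473, -0.338], [0.495, -0.325]] [53.5 48.  51. ]
0.11 34 [[0.472, -0.337], [0.497, -0.326]] [49.5 50.  51. ]
0.116 27 [[0.471, -0.338], [0.496, -0.327]] [44. 47. 43.]
0.122 31 [[0.473, -0.337], [0.497, -0.325]] [82. 77. 67.]
0.128 12 [[0.479, -0.34], [0.502, -0.328]] [64.  60.5 52. ]
0.134 31 [[0.478, -0.343], [0.515, -0.315]] [39. 36. 35.]
0.14 36 [[0.475, -0.345], [0.516, -0.317]] [29.  28.5 26.5]
0.146 33 [[0.479, -0.341], [0.518, -0.318]] [29. 28. 27.]
```

The depth shows the real fingertip at z≈0.092 while the reported TCP is 0.0675, so the tips sit about 24 mm higher than reported and the finger passed over the 0.086 peg top. I'll back off, go lower, and check by depth.

>>> jog_arm(motion="0 -0.01 -0.015 -0.02 0 0 -0.1; 0 -0.03 -0.04 -0.02 0 0 -0.22; 0 -0.044 -0.062 -0.01 0 0 -0.35; 0 -0.044 -0.062 0.015 0 0 -0.35; 0 -0.044 -0.062 0.035 0 0 -0.35")

```text
time: 8.18
tool_pos: [0.4749, -0.3569, 0.0487]
tool_rot: [-0.001, 0.251, 0.968, 0.0]
contact_force: [-0.4, -0.4, -0.4]
gripper_width: 0.001
grasp_force: 0.0
```

```bash
cat > tip.py <<'E'
from h import *
s=state();T=s["tool_pos"];a=np.arctan2(s["tool_rot"][2],s["tool_rot"][1]);th=2*a
ex=np.array([np.cos(th),np.sin(th)]);ey=np.array([np.sin(th),-np.cos(th)])
print(T.round(4) if hasattr(T,'round') else T,np.degrees(th)%360,s["time"],s["contact_force"],s["gripper_width"])
for c in ["wrist","scene","side"]:
  f=grab_frame(c);P=pts(f);d=P[...,:2]-np.array(T[:2])
  X=d@ex;Y=d@ey;m=(abs(X)<.02)&(abs(Y)<.03)
  for z in np.arange(.056,.12,.006):
    k=m&(P[...,2]>=z)&(P[...,2]<z+.006)
    if k.sum()>5: print(c,round(z,3),k.sum(),"x",np.percentile(X[k],[5,95]).round(4),"y",np.percentile(Y[k],[5,95]).round(4),np.median(f["color"][k]))
E
python3 tip.py
```

```text
[ 0.4749 -0.3569  0.0487] 150.8775291162163 8.175 [-0.37896608 -0.40185104 -0.38089611] 0.0013110662468175088
wrist 0.056 2654 x [-0.0175  0.0128] y [0.0013 0.028 ] 127.0
wrist 0.062 165 x [-0.0189  0.0057] y [0.024  0.0294] 8.0
wrist 0.068 154 x [-0.0008  0.0058] y [0.024  0.0295] 8.0
wrist 0.074 272 x [-0.0004  0.0119] y [-0.0049  0.0295] 9.0
wrist 0.08 751 x [-0.0015  0.012 ] y [-0.0109  0.0289] 18.0
wrist 0.086 999 x [-0.0047  0.0121] y [-0.0118  0.0293] 20.0
wrist 0.092 735 x [0.0072 0.0122] y [-0.0125  0.0121] 26.0
wrist 0.098 812 x [0.0073 0.0122] y [-0.0123  0.0121] 20.0
wrist 0.104 639 x [0.0075 0.0123] y [-0.0124  0.0118] 60.0
wrist 0.11 1189 x [-0.0079  0.0129] y [-0.0097  0.0095] 23.0
wrist 0.116 2287 x [-0.0022  0.0144] y [-0.0221  0.0224] 17.0
scene 0.068 16 x [-0.007   0.0111] y [-0.0081 -0.0047] 113.0
scene 0.074 24 x [-0.0083  0.0128] y [-0.0132 -0.0041] 85.5
scene 0.08 40 x [-0.007  0.013] y [-0.016  -0.0007] 55.5
scene 0.086 32 x [-0.0091  0.0128] y [-0.0153 -0.0017] 66.0
scene 0.092 39 x [-0.0068  0.0126] y [-0.0153 -0.0045] 50.0
scene 0.098 37 x [-0.0072  0.0128] y [-0.0146 -0.0019] 50.0
scene 0.11 9 x [0.0135 0.015 ] y [-0.0208  0.0089] 82.0
scene 0.116 16 x [-0.0045  0.0153] y [-0.0296  0.0106] 56.0
side 0.056 24 x [-0.02    0.0014] y [-0.0191  0.0231] 179.5
side 0.068 10 x [-0.004  0.01 ] y [-0.0101 -0.0069] 117.5
side 0.074 16 x [-0.0071  0.012 ] y [-0.0128 -0.0074] 96.0
side 0.08 23 x [-0.0068  0.012 ] y [-0.017  -0.0085] 56.0
side 0.086 25 x [-0.0066  0.012 ] y [-0.0168 -0.0072] 63.0
side 0.092 21 x [-0.007   0.0119] y [-0.0168 -0.0095] 57.0
side 0.098 29 x [-0.007  0.011] y [-0.0171 -0.0073] 51.0
side 0.104 14 x [-0.0015  0.0104] y [-0.017  -0.0122] 36.0
```

>>> jog_arm(motion="0 0 0 0.014 0 0 0; 0 0 0.008 0.014 0 0 0; 0 0 0.016 0.014 0 0 0; 0 0 0.022 0.014 0 0 0; 0 0 0.025 0.014 0 0 0")

```text
time: 8.95
tool_pos: [0.4812, -0.347, 0.0433]
tool_rot: [0.0, 0.25, 0.968, -0.001]
contact_force: [-1.3, -2.8, 0.6]
gripper_width: -0.001
grasp_force: 1.1
```

>>> jog_arm(motion="0 0.0037 0.0082 0 0 0 0.07; 0 0.0064 0.0167 0 0 0 0.14; 0 0.0083 0.0254 0 0 0 0.21; 0 0.0093 0.0343 0 0 0 0.28; 0 0.0093 0.0432 0 0 0 0.35")

```text
time: 9.57
tool_pos: [0.4873, -0.3256, 0.0432]
tool_rot: [-0.0, 0.494, 0.869, -0.0]
contact_force: [-1.5, -0.2, -0.0]
gripper_width: 0.003
grasp_force: 1.1
```

```bash
python3 chk.py
```

```text
scene hub_top [ 0.5272 -0.3461  0.0657] 0.58 35.8
scene peg_mid [ 0.5042 -0.3145  0.0744] 0.47 121.5
scene notch [ 0.5507 -0.3922  0.0586] 0.83 -59.6
scene notch [ 0.5051 -0.319   0.0553] 0.58 124.1
side hub_top [ 0.5263 -0.3512  0.0645] 0.76 -64.1
side peg_mid [ 0.5076 -0.3147  0.0754] 0.42 117.3
side notch [ 0.5498 -0.3907  0.0569] 0.61 -59.6
wrist peg_mid [ 0.5049 -0.3163  0.0708] 0.8 122.1
[ 0.48762237 -0.32553292  0.04299621] 120.95042769704725 10.175 [-7.15548975e-01  1.17706897e-01  1.83112359e+00  1.87322418e-05
  1.19277375e+00 -1.25574276e+00] [ 0.43173644 -0.8940244   0.09103529]
```

>>> jog_arm(motion="0 0.0037 0.0082 0 0 0 0.07; 0 0.0064 0.0167 0 0 0 0.14; 0 0.0083 0.0254 0 0 0 0.21; 0 0.0093 0.0343 0 0 0 0.28; 0 0.0093 0.0432 0 0 0 0.35")

```text
time: 10.8
tool_pos: [0.5033, -0.31, 0.0427]
tool_rot: [-0.001, 0.703, 0.711, -0.0]
contact_force: [-2.1, -0.2, 1.1]
gripper_width: -0.0
grasp_force: 1.1
```

>>> jog_arm(motion="0 0.0037 0.0082 0 0 0 0.07; 0 0.0064 0.0167 0 0 0 0.14; 0 0.0083 0.0254 0 0 0 0.21; 0 0.0093 0.0343 0 0 0 0.28; 0 0.0093 0.0432 0 0 0 0.35")

```text
time: 11.42
tool_pos: [0.5248, -0.3046, 0.0425]
tool_rot: [-0.001, 0.863, 0.504, -0.0]
contact_force: [-1.5, 0.9, 0.4]
gripper_width: -0.005
grasp_force: 1.2
```

>>> jog_arm(motion="0 0.0037 0.0082 0 0 0 0.07; 0 0.0064 0.0167 0 0 0 0.14; 0 0.0083 0.0254 0 0 0 0.21; 0 0.0093 0.0343 0 0 0 0.28; 0 0.0093 0.0432 0 0 0 0.35")

```text
time: 12.05
tool_pos: [0.5462, -0.3108, 0.0424]
tool_rot: [-0.001, 0.965, 0.263, -0.0]
contact_force: [-0.8, 2.8, -0.0]
gripper_width: -0.002
grasp_force: 1.2
```

```bash
python3 chk.py
```

```text
scene hub_top [ 0.5223 -0.347   0.0629] 0.88 159.4
scene peg_mid [ 0.5575 -0.3267  0.0717] 0.5 32.9
scene notch [ 0.4816 -0.3768  0.0563] 0.66 -146.2
side hub_top [ 0.5259 -0.3496  0.0652] 0.73 -54.8
side peg_mid [ 0.5539 -0.3237  0.0744] 0.45 39.7
side notch [ 0.4845 -0.3753  0.0586] 0.97 -145.7
wrist hub_top [ 0.5584 -0.3255  0.0538] 0.31 33.6
wrist peg_mid [ 0.5569 -0.3251  0.0725] 0.82 35.3
[ 0.54622197 -0.31171565  0.04285372] 30.71099947828699 12.65 [-6.36874216e-01  2.11312758e-01  1.72553445e+00  8.35190737e-05
  1.20527487e+00  3.97884180e-01] [-0.19430576  1.95695983  0.41704021]
```

>>> jog_arm(motion="0 0.0037 0.0082 0 0 0 0.07; 0 0.0064 0.0167 0 0 0 0.14; 0 0.0083 0.0254 0 0 0 0.21; 0 0.0083 0.0254 0 0 0 0.21; 0 0.0083 0.0254 0 0 0 0.21")

```text
time: 13.28
tool_pos: [0.5567, -0.3211, 0.0433]
tool_rot: [0.0, 0.994, 0.111, 0.0]
contact_force: [0.0, 0.6, -1.1]
gripper_width: -0.004
grasp_force: 0.3
```

```bash
python3 chk.py
python3 - <<'E'
from h import *
o=[]
for c in ["scene","side"]:
  f=grab_frame(c);P=pts(f);hsv=cv2.cvtColor(f["color"],cv2.COLOR_RGB2HSV)
  red=((hsv[...,0]<8)|(hsv[...,0]>172))&(hsv[...,1]>130)&(hsv[...,2]>60)&(np.hypot(P[...,0]-.5247,P[...,1]+.3479)<.08)
  q=P[red];print(len(q),q.mean(0).round(4),np.degrees(np.arctan2(q[:,1]+.3479,q[:,0]-.5247)).mean()) 
  u,v=map(int,pix(f,[.5247,-.3479,.05]));o.append(cv2.resize(f["color"][v-45:v+45,u-45:u+45],(400,400),interpolation=cv2.INTER_CUBIC))
cv2.imwrite("pics/g.png",np.hstack(o)[:,:,::-1])
E
```

```text
scene hub_top [ 0.5244 -0.3462  0.0629] 0.69 100.0
scene peg_mid [ 0.5648 -0.3411  0.0722] 0.61 9.6
scene notch [ 0.4718 -0.3598  0.059 ] 0.93 -167.3
side hub_top [ 0.5241 -0.3489  0.064 ] 0.58 -121.0
side peg_mid [ 0.5611 -0.3411  0.0762] 0.61 10.6
wrist peg_mid [ 0.5616 -0.3395  0.0738] 0.69 12.8
[ 0.55649654 -0.32080297  0.04303326] 12.655573419201353 13.875 [-6.38655175e-01  2.39429617e-01  1.69208483e+00 -1.24627765e-04
  1.20990186e+00  7.11303724e-01] [ 0.93948312 -1.06439523 -0.55341988]
2113 [ 0.5025 -0.334   0.3598] 82.3118969638177
2041 [ 0.5034 -0.3375  0.3516] 75.46703244874278
```

View pics/g.png

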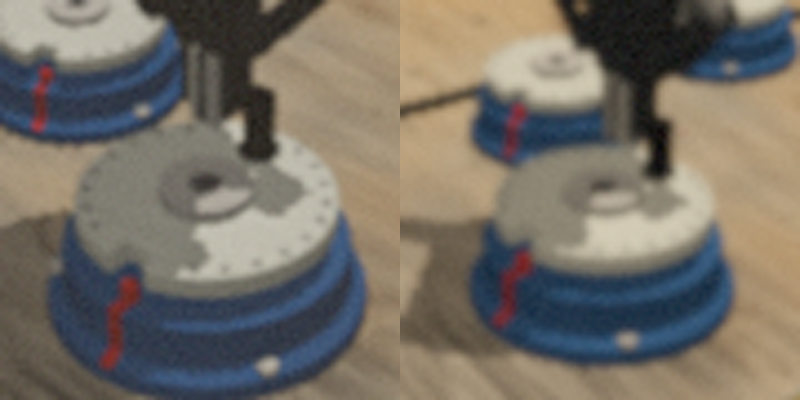

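>>> jog_arm(motion="0 0 -0.02 0 0 0 0; 0 0 -0.03 -0.08 0 0 0; 0 -0.05 -0.02 -0.18 0 0 0; 0 -0.16 0.02 -0.254 0 0 0; 0 -0.274 0.04 -0.254 0 0 0")

```text
time: 14.6
tool_pos: [0.4289, -0.3714, 0.1744]
tool_rot: [0.003, 0.994, 0.111, 0.002]
contact_force: [-0.1, -0.3, -0.3]
gripper_width: 0.0
grasp_force: 0.0
```

```bash
python3 chk.py; python3 look.py pics/h.png
python3 - <<'E'
from h import *
f=grab_frame("wrist");P=pts(f)
C=np.array([.5247,-.3479]);r=np.hypot(P[...,0]-C[0],P[...,1]-C[1])
hsv=cv2.cvtColor(f["color"],cv2.COLOR_RGB2HSV)
red=((hsv[...,0]<8)|(hsv[...,0]>172))&(hsv[...,1]>130)&(hsv[...,2]>50)&(r<.075)&(P[...,2]<.05)
top=((P[...,2]>.050)&(P[...,2]<.060)&(r<.065)).astype(np.uint8)
q=P[top>0];print(np.percentile(q,[1,50,99],axis=0).round(4))
# circle fit of plate rim (hull points)
h=cv2.convexHull((q[:,:2]*1e4).astype(np.int32))[:,0]/1e4
from scipy.optimize import least_squares
c=least_squares(lambda p:np.hypot(h[:,0]-p[0],h[:,1]-p[1])-.055,[*C],loss="soft_l1",f_scale=.001).x;print("centre",c)
rr=P[red];print("red",len(rr),np.degrees(np.arctan2(rr[:,1]-c[1],rr[:,0]-c[0])).mean())
# notch: rays at r .047-.053 without top
for a in range(170,216,2):
  t=np.radians(a);n=0;m=0
  for rad in np.arange(.045,.0535,.001):
    u,v=pix(f,[c[0]+rad*np.cos(t),c[1]+rad*np.sin(t),.056]);n+=P[int(round(v)),int(round(u)),2]>.05;m+=1
  print(a,n,end="; ")
im=f["color"];u,v=map(int,pix(f,[*c,.05]));print(u,v)
cr=im[max(v-110,0):v+110,max(u-110,0):u+110];cv2.imwrite("pics/i.png",cv2.resize(cr,(600,600),interpolation=cv2.INTER_CUBIC)[:,:,::-1])
E
```

```text
scene hub_top [ 0.5258 -0.3454  0.066 ] 0.71 66.3
scene peg_mid [ 0.5615 -0.3393  0.0744] 0.41 13.2
scene notch [ 0.4733 -0.3605  0.0572] 0.96 -166.2
side hub_top [ 0.5259 -0.3476  0.0659] 0.79 14.0
side peg_mid [ 0.5605 -0.3397  0.0745] 0.58 12.9
side notch [ 0.4753 -0.3571  0.0594] 0.85 -169.5
wrist hub_top [ 0.5254 -0.3509  0.0652] 0.81 -76.9
wrist notch [ 0.4754 -0.358   0.0569] 0.92 -168.4
[ 0.42875525 -0.36927003  0.1695642 ] 12.723998079105632 15.2 [-8.42528356e-01 -6.18661292e-02  1.78921264e+00  4.71830800e-05
  1.41487422e+00  5.06184969e-01] [ 0.24112609 -0.00650121 -0.1924046 ]
jig_base []
hub_top [(array([ 0.5275, -0.3494,  0.0615]), 0.86, array([320.,  65.]))]
peg_mid []
notch [(array([ 0.4772, -0.3568,  0.0575]), 0.64, array([314., 147.]))]
pin_tip [(array([ 0.4789, -0.3522,  0.0454]), 0.96, array([308., 141.])), (array([ 0.5725, -0.5265, -0.0027]), 0.65, array([557.,  64.]))]
red 194 [ 0.4702 -0.3591  0.0388]
[ 0.428252   -0.36977928  0.16992212] [-2.39537032e-05  9.93910501e-01  1.10190362e-01 -3.79139816e-06] 15.5 [-8.43788490e-01 -6.26846021e-02  1.78938490e+00  2.17804622e-05
  1.41493582e+00  5.06175302e-01]
[[ 0.4744 -0.4005  0.0548]
 [ 0.5229 -0.3505  0.0566]
 [ 0.5667 -0.2967  0.0584]]
centre [ 0.52437181 -0.34857766]
red 206 -169.07772287838355
170 9; 172 9; 174 9; 176 9; 178 9; 180 9; 182 9; 184 0; 186 0; 188 0; 190 0; 192 0; 194 0; 196 0; 198 0; 200 0; 202 9; 204 9; 206 9; 208 9; 210 9; 212 9; 214 9; 316 70
```

View pics/i.png

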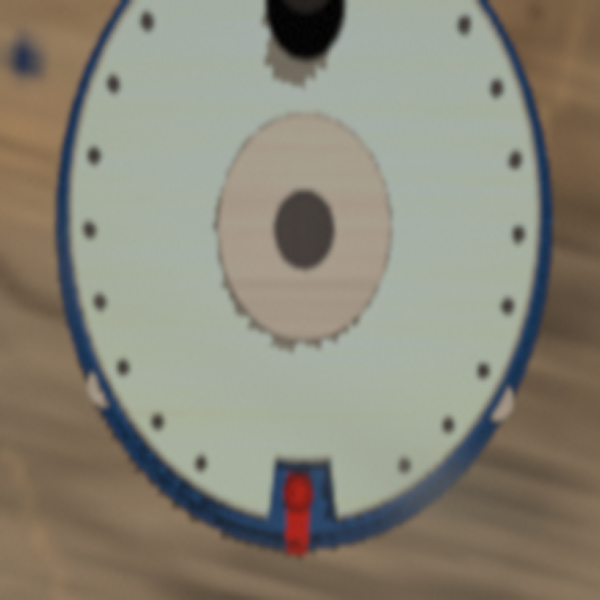

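Clear view: the red pin at (297,490) lies within the notch, which spans 276–331 at that row. The offset is about 1.5 mm against 4 mm of play, so I'll press.

>>> jog_arm(motion="0 0.1 0 0 0 0 0; 0 0.197 0 0 0 0 0; 0 0.197 0 0.09 0 0 0; 0 0.197 0 0.18 0 0 0; 0 0.197 0 0.23 0 0 0")

```text
time: 16.18
tool_pos: [0.523, -0.347, 0.0517]
tool_rot: [-0.002, 0.994, 0.11, -0.001]
contact_force: [0.5, -0.0, -0.3]
gripper_width: 0.003
grasp_force: 0.0
```

>>> jog_arm(motion="0 0 0 0 0 0 0; 0 0 0 0.01 0 0 0; 0 0 0 0.02 0 0 0; 0 0 0 0.03 0 0 0; 0 0 0 0.035 0 0 0")

```text
time: 16.8
tool_pos: [0.5243, -0.3483, 0.0375]
tool_rot: [0.0, 0.994, 0.11, 0.0]
contact_force: [0.4, -0.6, 0.4]
gripper_width: 0.002
grasp_force: 0.0
```

>>> jog_arm(motion="0 0 0 0.004 0 0 0; 0 0 0 0.008 0 0 0; 0 0 0 0.012 0 0 0; 0 0 0 0.016 0 0 0; 0 0 0 0.018 0 0 0")

```text
time: 17.42
tool_pos: [0.5243, -0.3483, 0.0296]
tool_rot: [-0.0, 0.994, 0.11, -0.0]
contact_force: [-2.0, 1.6, 6.0]
gripper_width: 0.001
grasp_force: 3.0
```

>>> jog_arm(motion="0 0 0 0.003 0 0 0; 0 0 0 0.006 0 0 0; 0 0 0 0.008 0 0 0; 0 0 0 0.01 0 0 0; 0 0 0 0.01 0 0 0")

```text
time: 18.05
tool_pos: [0.5244, -0.3484, 0.0251]
tool_rot: [-0.0, 0.994, 0.11, -0.0]
contact_force: [-3.2, 3.0, 7.9]
gripper_width: 0.0
grasp_force: 3.9
```

>>> jog_arm(motion="0 0 0 0.002 0 0 0; 0 0 0 0.004 0 0 0; 0 0 0 0.006 0 0 0; 0 0 0 0.006 0 0 0; 0 0 0 0.006 0 0 0")

```text
time: 18.68
tool_pos: [0.5245, -0.3485, 0.0248]
tool_rot: [-0.0, 0.994, 0.11, -0.001]
contact_force: [-9.6, 6.5, 20.9]
gripper_width: 0.001
grasp_force: 10.4
```

>>> jog_arm(motion="0 0 0 0.002 0 0 0; 0 0 0 0.003 0 0 0; 0 0 0 0.003 0 0 0; 0 0 0 0 0 0 0; 0 0 0 -0.03 0 0 0")

```text
time: 19.3
tool_pos: [0.5241, -0.348, 0.0358]
tool_rot: [-0.0, 0.994, 0.11, -0.0]
contact_force: [0.3, 0.2, -0.1]
gripper_width: 0.001
grasp_force: 0.0
```

>>> jog_arm(motion="0 0 0 -0.08 0 0 0; 0 0 0 -0.16 0 0 0; 0 -0.1 0 -0.2 0 0 0; 0 -0.197 0 -0.23 0 0 0; 0 -0.197 0 -0.23 0 0 0")

```text
time: 19.92
tool_pos: [0.4269, -0.3712, 0.1524]
tool_rot: [0.002, 0.994, 0.109, 0.001]
contact_force: [0.8, -0.2, 0.1]
gripper_width: 0.001
grasp_force: 0.0
```

```bash
python3 chk.py
python3 - <<'E'
from h import *
f=grab_frame("wrist");P=pts(f);C=np.array([.5245,-.3483]);r=np.hypot(P[...,0]-C[0],P[...,1]-C[1])
for n,m in [("plate",(r>.024)&(r<.045)&(P[...,2]>.03)&(P[...,2]<.065)),("hub",(r<.018)&(r>.01)&(P[...,2]>.03))]:
  q=P[m];print(n,np.percentile(q[:,2],[5,25,50,75,95]).round(4)); A=np.c_[q,][:,:2]-C;print(np.linalg.lstsq(np.c_[A,np.ones(len(A))],q[:,2],rcond=None)[0].round(4))
u,v=map(int,pix(f,[*C,.05]));cr=f["color"][max(v-110,0):v+110,max(u-110,0):u+110];cv2.imwrite("pics/j.png",cv2.resize(cr,(600,600))[:,:,::-1])
E
```

```text
scene hub_top [ 0.524  -0.344   0.0515] 0.59 100.2
scene peg_mid [ 0.5623 -0.3383  0.0614] 0.66 14.3
scene notch [ 0.4727 -0.3612  0.0435] 0.91 -165.7
side hub_top [ 0.5274 -0.3495  0.0534] 0.64 -30.7
side peg_mid [ 0.5625 -0.3377  0.0587] 0.61 15.1
side notch [ 0.4777 -0.356   0.0457] 0.84 -170.2
wrist hub_top [ 0.5272 -0.3491  0.0502] 0.8 -25.6
wrist notch [ 0.476  -0.3564  0.0456] 0.67 -170.1
[ 0.42840689 -0.36962079  0.15019812] 12.677029016845777 20.525 [-8.43396594e-01 -4.62872949e-02  1.80739759e+00  2.60454805e-05
  1.38088511e+00  5.06138915e-01] [ 0.24291227 -0.6479508   0.34290036]
plate [0.0433 0.0441 0.0446 0.0451 0.046 ]
[ 0.0122 -0.0005  0.0447]
hub [0.0495 0.0504 0.0512 0.3182 0.3182]
[-7.8932 -1.2738  0.1045]
```

View pics/j.png

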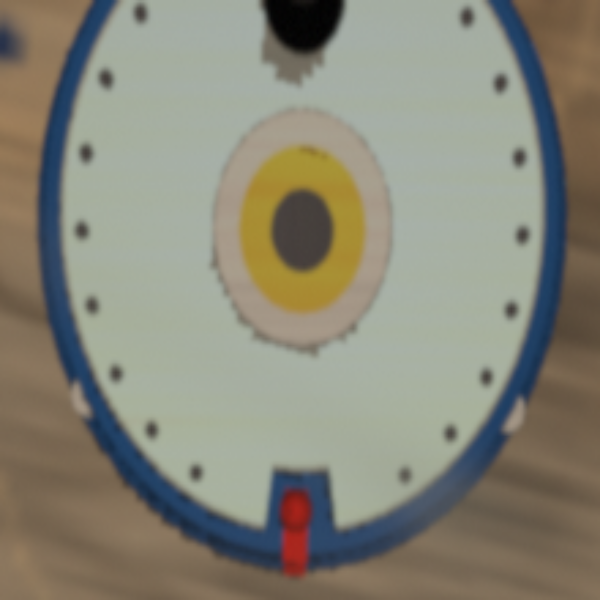

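The pin at (296,510) is in the notch (267–336). The plate top has dropped from 56.6 to 44.6 mm, exactly 12 mm. A yellow band now shows round the spindle, and the arm is clear.

```bash
python3 -c "from plant import job_done; print(job_done())"
```

```text
the job is handed in; nothing more can be done
None
```

The job is handed in: I turned the plate about 140° clockwise with the fingertip on its peg and pressed it 12 mm down onto the base, with the pin in the notch and the arm clear, at about 20.5 s of the 42 s.

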